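# Angle a profile bar past the post into its bay

### The arm

A 6-joint arm with a two-finger parallel gripper is mounted at the origin on the work surface. World frame = base frame: x ahead of the robot, y to its left, z up, the work surface at z = 0. Lengths are in m, angles in degrees, forces in N, time in s.
With the tool pointing down it reaches from about 0.3 to 0.75 m from the base axis. Payload 8.5 kg.
Tool frame: the origin (TCP) lies midway between the tips of the shut fingers; the grasp point (between the pads) lies 19 mm behind it; y points along the fingers, x is the direction in which the jaws open and shut, and the axes are right-handed (so a half turn about y gives the same grasp; the last joint's range is limited). The gripper opens to 85 mm and grips with 20 to 120 N. Pads are 22 mm wide; open, the fingers measure 114 mm over their backs; the gripper's body (76 mm by 85 mm) begins 54 mm behind the grasp point. The pads swing forward as they close: fully open they stand 13 mm farther back than shut.
Start: joints at [-12.336, 21.807, 74.336, -0, 83.858, -12.336], TCP at [0.55, 0, 0.205] pointing down, gripper open.
Joint ranges: [-178.18, 178.18], [-50.72, 133.34], [12.68, 142.11], [-81.47, 261.47], [9.98, 163.14], [-165.26, 165.26]. Speed limits (degrees/s): [136.94, 136.94, 180, 180, 180, 180].

### API

Orientations are given as a 3x3 rotation matrix whose columns are the frame's x, y, z axes.
In Python, from rig import env gives the robot as it stands.
- The arm moves only by the tool carry_out, never from a script. Its argument "plan" is a list of rows, each a list of 3 entries, a list of its own where there are three numbers: the shift along the tool's x, y, z in m, then the turn, a rotation vector about the tool's x, y, z in degrees, then the finger opening in m, from 0 to 0.0854. In form: [[[dx, dy, dz], [ax, ay, az], jaw], ...]. A call has 1 to 8 rows; each row shifts and turns the commanded pose from where the row before left it, along the tool's axes as they then stand; what a row does not reach is not made up. A row lasts 1/8 s, in which the tool goes at most 62.5 mm and 10.7 degrees, less where a joint would pass 70% of its speed; a pose out of reach is approached as far as the arm can. A call is refused whole if a number of a shift passes 0.0625 or a number of a turn 10.7, either way. A call with a gripper value outside its range is refused whole. The fingers move at their own pace and stop on an object; "force" is the grip in N (left out, the last holds). Time passes only in rows, so rows that do not move let the fingers close. It gives the time, the measured TCP pose, the force and the opening at its end, in the units of the state.
- env.observe(): the state, without advancing time (a new reading comes with each control period).
- env.get_image(name): name is "scene" or "side" or "wrist"; returns a dict with "image" (480x640x3 uint8, red, green, blue), "vfov" (degrees; the focal length in pixels is half the picture's height over the tangent of half this angle, whatever the lens; pixels are square), "cx", "cy" (the principal point, pixels), "rvec" (rotation vector, rad) and "tvec" (3), from world to camera coordinates, as OpenCV has them; the wrist camera has in their place "tool_from_camera" (4x4, takes a point from camera to tool coordinates, whose origin is the TCP and whose axes are the tool frame's). Camera axes: x right, y down, z forward; pixel columns grow to the right and rows downward; lengths in m; the calibration is good to about 2 mm. The wrist camera is an equidistant fisheye: a pixel r from the principal point sees the ray r / f radians off the axis. A picture is of the moment at which its call begins: read the wrist's pose just before it. There is no depth.
- env.close_job(): hands the job in, once; it reports no verdict.
Trained networks look in a picture, given as the dict that the camera call returned (one of the last four; its "shot" number tells which), for a name from the list of things; names that differ only in an ending like _2 or _b are one class to them, and where a whole thing is asked for, a point or a joint stands for the part that bears it (a point fixed in the world has none). Each returns a list of dicts, best first, with "conf" (0 to 1); they miss things now and then, are a little off and sometimes report something else, mostly with a low value. They report only what shows in the picture. A call takes as long as a camera call.
- env.outline_of(target, picture): "mask" (480x640 bool, what is visible of it) and "pixel" ([row, column] in pixels, amid what is visible of it).
The state is a dict: "time_s": time; "q": joint angles; "qvel": joint speeds; "joint_efforts": joint torques, N m; "position": TCP position; "tool_rot": TCP orientation; "ft_force": force on the tool from outside, world axes, zero at the start; "wrist_torque": the same for the moment, N m; "grip_width": finger opening in m.
Only numpy, scipy, OpenCV 4.12 (cv2) and the standard library are available. Lean on these libraries where they do the work, as an engineer would, in place of code of your own. Each camera call takes 0.05 s, during which the arm holds its last target.

### The job

Without picking it up, push the loose aluminium bar over the bench with the fingertips and put it away in the three-sided bay: nudge one end, then the other, to angle it in behind the post that stands in the bay's mouth, until the bar lies flat along the back rail. Push gently from outside with the fingers beside the bar, never around it, do not lift it, leave the other loose things where they are, and end with the hand clear.

Things in the scene. Friction and masses are not known exactly. Their poses are not given: they have to be found in the camera images.
- bar: the loose bar: aluminium profile with dark slot lines, 220 mm long, 30 x 30 mm in section, about 0.15 to 0.28 kg. Origin at the centre of its underside; its own y runs along its length, z up. It lies on the bench between the robot and the bay and slides on the bench under a push of a few newtons
- bar_mid (a point): centre of the bar, half-way up (15 mm above the bench while it lies)
- bar_end1 (a point): centre of the bar's end face at its own +y, 110 mm from the centre, 15 mm up
- bar_end2 (a point): centre of the bar's end face at its own -y, 110 mm from the centre, 15 mm up
- bay: the bay, fixed to the bench: a back rail and two cheeks of aluminium, all 20 mm thick and 30 mm tall, open towards the robot and on top; its floor is the bare bench. Origin on the bench in the middle of the back rail's inner face; its x points into the rail (away from the mouth), its y along the rail. Clear inside: 270 mm between the cheeks (y from -135 to 135 mm), 95 mm deep (x from -95 mm at the mouth to 0 at the rail). The bay's place and yaw vary a little
- post: fixed upright round steel post, 25 mm in diameter, 40 mm tall, origin at the centre of its foot. It stands on the mouth line of the bay (bay x = -95 mm), 75 mm either left or right of the middle (bay y = +75 or -75 mm), so the way in between it and the far cheek is about 197 mm, less than the bar's length, and the space behind it is 82 mm deep
- cover: flat dark disc, 32 mm across and under 1 mm thick, that marks the other, empty post place on the mouth line; the bar slides over it freely
- puck_red: red plastic puck, 40 mm across, 25 mm tall, standing beside the bay's left (+y) cheek, outside it; origin at the centre of its underside; to be left alone
- puck_black: black plastic puck, 40 mm across, 25 mm tall, standing beside the bay's right (-y) cheek, outside it; origin at the centre of its underside; to be left alone
- puck_black2: black plastic puck, 40 mm across, 25 mm tall, on the bench to the left; origin at the centre of its underside; to be left alone
- holder: loose aluminium ring, 56 mm across, 20 mm tall, behind the bay; origin at the centre of its underside; to be left alone
- fitting: brass fitting, 28 mm across, 35 mm tall, behind the bay; origin at the centre of its underside; to be left alone
- screwdriver: screwdriver with a black handle, lying on the bench to the right; origin within the tool, at bench height; to be left alone
- bin: empty grey plastic parts bin, 120 x 90 mm, 45 mm tall, on the bench to the left; origin at the centre of its underside; to be left alone

How it is judged (in metres and radians):
At the end, for the whole second after the job is handed in: The bar lies on the bench inside the bay, behind the post and between the cheeks, along the back rail with no more than 12 mm between rail and bar at either end, at rest (x of bar_end1 in the frame of bay between -0.027 and -0.005 m and y of bar_end1 in the frame of bay between -0.136 and 0.136 m and x of bar_end2 in the frame of bay between -0.027 and -0.005 m and y of bar_end2 in the frame of bay between -0.136 and 0.136 m and height (world z) of bar_mid below 0.02 m and angle between bar's own z axis and vertical below 0.15 rad and linear speed of bar below 0.01 m/s); the robot touches nothing.
It fails at once if the bar is taken between the fingers (the grasp point lies inside the bar or close above it) (x of the grasp point in the frame of bar between -0.011 and 0.011 m and y of the grasp point in the frame of bar between -0.106 and 0.106 m and z of the grasp point in the frame of bar below 0.041 m).
It fails at once if the bar is lifted or tipped up (height (world z) of bar_mid above 0.027 m or angle between bar's own z axis and vertical above 0.3 rad).
It fails at once if the bar is shoved hard (over 80 N between fingers and bar) (contact force between the fingers and bar above 80 N).
It fails at once if another loose thing is displaced by more than 30 mm (distance of any of puck_red, puck_black, puck_black2, holder, fitting, screwdriver, bin from where it was at the start of the episode above 0.03 m).
It also fails if it takes over 72 s, if anything falls off the work surface, if the arm or the gripper's body presses on something with over 40 N, if the wrist force passes 120 N, or if a joint passes its speed limit or range.

## Working session

There is one attempt and no reset: what is moved stays moved. The work goes in short steps, Python scripts to look and compute and a tool call to move; the robot and the scene stay as the last step left them, time stands still between calls to the robot, and variables do not carry over. Pictures are saved under pics/ and viewed, and the job is handed in when it is done.

Besides the shell and the picture viewer there is one more tool, called after "Request:" as name([rows], argument=value, ...), one row to a line, values as JSON. carry_out: Moves the arm, as the interface text tells. Its arguments: {"type":"object","properties":{"plan":{"type":"array","items":{"type":"array"}},"force":{"type":"number"}},"required":["plan"]}

```bash
ls; mkdir -p pics
python3 - <<'E'
from rig import env
import cv2,numpy as np
s=env.observe(); print(s)
for n in ["scene","side"]:
    p=env.get_image(n); cv2.imwrite(f"pics/{n}0.png",p["image"][:,:,::-1])
    print(n,{k:v for k,v in p.items() if k!="image"})
    for t in ["bar","bay","post","cover","puck_red"]:
        r=env.outline_of(t,p)
        print(t,[(round(d["conf"],2),d["pixel"],int(d["mask"].sum())) for d in r][:3])
E
```

```text
pics
{'time_s': 0.0, 'q': array([-1.23350292e+01,  2.18419167e+01,  7.43853238e+01,  1.74502268e-04,
        8.38582898e+01, -1.23338604e+01]), 'qvel': array([ 0.01805536,  0.01302119, -0.0178377 , -0.02147814,  0.06987328,
       -0.0049753 ]), 'joint_efforts': array([-1.00240642e-03, -4.48466885e+01, -2.31285810e+01, -2.87182611e-04,
        4.73836102e-03,  1.77242771e-05]), 'position': array([5.49666364e-01, 7.87217460e-05, 2.04599770e-01]), 'tool_rot': array([[ 9.99998937e-01, -1.45767739e-03,  2.09625737e-05],
       [-2.04934286e-05,  3.21858462e-04,  9.99999948e-01],
       [-1.45768406e-03, -9.99998886e-01,  3.21828247e-04]]), 'ft_force': array([ 0.03055385, -0.28205085,  0.9038165 ]), 'wrist_torque': array([0.03045924, 0.02826574, 0.0426003 ]), 'grip_width': 0.08518775864774922}
scene {'vfov': 55.66407823693346, 'cx': 318.24498129838963, 'cy': 244.52215075421057, 'rvec': array([ 0.99587108,  2.23363224, -1.25669952]), 'tvec': array([ 0.37893292, -0.18597588,  1.28960197]), 'shot': 1}
bar [(0.87, [243.6, 355.6], 1721), (0.52, [311.6, 376.3], 523)]
bay [(0.79, [275.7, 287.6], 3602)]
post [(0.54, [233.7, 284.3], 263)]
cover [(0.72, [289.3, 190.7], 220), (0.7, [271.8, 343.6], 89)]
puck_red [(0.81, [312.9, 375.2], 469)]
side {'vfov': 54.04289750412963, 'cx': 330.03914964862423, 'cy': 236.15639107256345, 'rvec': array([ 2.10361624, -0.24201993,  0.10333866]), 'tvec': array([-0.60216188,  0.1099377 ,  1.01615133]), 'shot': 2}
bar [(0.82, [249.9, 268.2], 899)]
bay [(0.87, [251.7, 352.6], 2231)]
post [(0.75, [264.4, 319.6], 192), (0.47, [240.9, 303.2], 88), (0.29, [249.7, 354.1], 2238)]
cover [(0.5, [242.2, 304.6], 52)]
puck_red [(0.5, [201.4, 318.0], 113), (0.27, [250.6, 269.4], 851), (0.19, [172.6, 305.5], 1117)]
```

View pics/scene0.png

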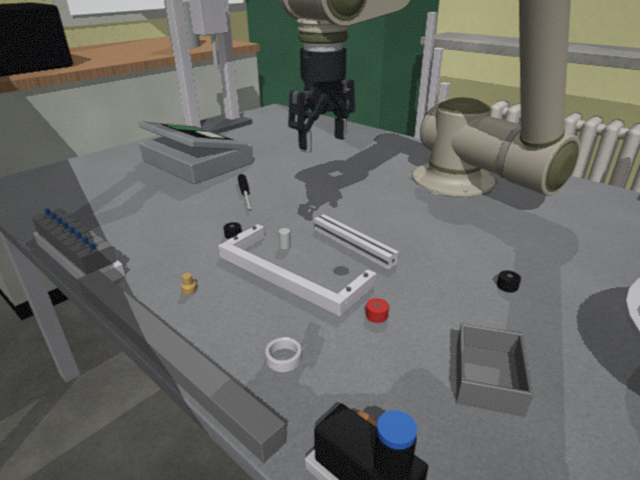

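View pics/side0.png

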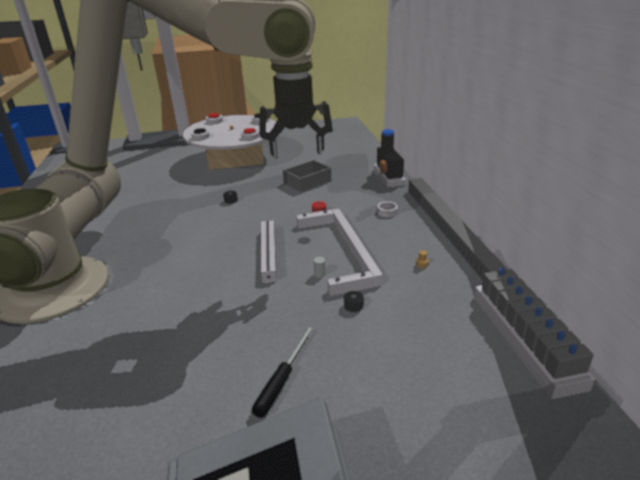

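Scene view: bar at about (355,243), post (284,238) in the right (-y) half of the mouth, cover (342,270). Side view agrees: post (319,267), bar (268,250). Next I fit poses to the masks.

```bash
cat > h.py <<'E'
from rig import env
import cv2,numpy as np
from scipy.optimize import minimize
def proj(P,p,s):
    P=np.atleast_2d(P).astype(float)
    f=240/np.tan(np.radians(p["vfov"]/2))
    if "rvec" in p:
        R=cv2.Rodrigues(np.array(p["rvec"]))[0]; C=P@R.T+np.array(p["tvec"])
        return np.c_[p["cx"]+f*C[:,0]/C[:,2],p["cy"]+f*C[:,1]/C[:,2]]
    T=np.linalg.inv(p["tool_from_camera"])
    L=(P-s["position"])@s["tool_rot"]; C=L@T[:3,:3].T+T[:3,3]
    th=np.arctan2(np.hypot(C[:,0],C[:,1]),C[:,2]); ph=np.arctan2(C[:,1],C[:,0])
    return np.c_[p["cx"]+f*th*np.cos(ph),p["cy"]+f*th*np.sin(ph)]
def box(x0,x1,y0,y1,h):
    return np.array([[x,y,z] for x in(x0,x1) for y in(y0,y1) for z in(0,h)])
def cyl(r,h):
    a=np.linspace(0,2*np.pi,24,endpoint=False)
    return np.array([[r*np.cos(t),r*np.sin(t),z] for t in a for z in(0,h)])
M={"bar":[box(-.015,.015,-.11,.11,.03)],
"bay":[box(0,.02,-.155,.155,.03),box(-.095,0,.135,.155,.03),box(-.095,0,-.155,-.135,.03)],
"post":[cyl(.0125,.04)],"cover":[cyl(.016,.0005)],"puck_red":[cyl(.02,.025)],"puck_black":[cyl(.02,.025)]}
def place(P,v):
    c,s=np.cos(v[2]),np.sin(v[2]); Q=P.copy()
    Q[:,0]=v[0]+c*P[:,0]-s*P[:,1]; Q[:,1]=v[1]+s*P[:,0]+c*P[:,1]; return Q
def render(name,v,p,s):
    m=np.zeros((480,640),np.uint8)
    for B in M[name]:
        h=cv2.convexHull(proj(place(B,v),p,s).astype(np.float32)).reshape(-1,2)
        cv2.fillConvexPoly(m,np.round(h*16).astype(np.int32),255,cv2.LINE_AA,4)
    return cv2.GaussianBlur(m.astype(np.float32)/255,(0,0),1.5)
def fit(name,v0,views):   # views: list of (pic,state,mask)
    ms=[cv2.GaussianBlur(m.astype(np.float32),(0,0),1.5) for _,_,m in views]
    n=3 if name in("bar","bay") else 2
    def cost(v):
        v=[v[0],v[1],v[2] if n==3 else 0]
        return sum(((render(name,v,p,s)-m)**2).sum()/m.sum() for (p,s,_),m in zip(views,ms))
    best=None
    for k in range(2):
        x0=np.array((v0 if best is None else best.x)[:n],float)
        sim=np.vstack([x0]+[x0+d for d in np.diag([.02,.02,.1][:n])*(1 if k==0 else .3)])
        best=minimize(cost,x0,method="Nelder-Mead",options=dict(initial_simplex=sim,xatol=1e-4,fatol=1e-4))
    return best.x,best.fun
def ground(px,p,z=0):
    f=240/np.tan(np.radians(p["vfov"]/2)); R=cv2.Rodrigues(np.array(p["rvec"]))[0]
    o=-R.T@np.array(p["tvec"]); d=R.T@np.array([(px[0]-p["cx"])/f,(px[1]-p["cy"])/f,1])
    return o+d*(z-o[2])/d[2]
def bayframe(P,b):
    c,s=np.cos(b[2]),np.sin(b[2]); d=np.atleast_2d(P)[:,:2]-b[:2]
    return np.c_[d[:,0]*c+d[:,1]*s,-d[:,0]*s+d[:,1]*c]
E
python3 - <<'E'
from h import *
V={}
for n in ["scene","side","wrist"]:
    s=env.observe(); p=env.get_image(n); V[n]=(p,s)
    if n=="wrist": cv2.imwrite("pics/wrist0.png",p["image"][:,:,::-1]); print(p["vfov"],p["tool_from_camera"])
p=V["scene"][0]
print("seed bar",ground((355.6,243.6),p,.03),"post",ground((284,238),p,.02),"cover",ground((343,271),p))
seed={"bar":(*ground((355.6,243.6),p,.03)[:2],0),"post":(*ground((284,238),p,.02)[:2],0),"cover":(*ground((343,271),p)[:2],0)}
b=(np.array(seed["post"])+seed["cover"])/2; seed["bay"]=(b[0]+.095,b[1],0)
seed["puck_red"]=(*ground((376,310),p,.012)[:2],0);seed["puck_black"]=(*ground((232,230),p,.012)[:2],0)
for t in seed:
    vs=[]
    for n,(p,s) in V.items():
        r=env.outline_of(t,p)
        ok=None
        for d in r:
            q=proj([[seed[t][0],seed[t][1],.015]],p,s)[0]
            if d["conf"]>.4 and np.hypot(d["pixel"][1]-q[0],d["pixel"][0]-q[1])<(60 if n=="wrist" else 25): ok=d;break
        if ok:
            v,f=fit(t,seed[t],[(p,s,ok["mask"])]); print(t,n,round(ok["conf"],2),int(ok["mask"].sum()),v.round(4),round(f,3)); vs.append((p,s,ok["mask"]))
        else: print(t,n,"none")
    if len(vs)>1: v,f=fit(t,seed[t],vs);print("  ALL",t,v.round(4),round(f,3))
E
```

```text
65.70646984690485 [[ 9.99999841e-01 -7.27361752e-05 -5.59772903e-04 -1.05819173e-03]
 [ 5.08374730e-04 -3.14958143e-01  9.49105426e-01 -1.68955418e-01]
 [-2.45339333e-04 -9.49105560e-01 -3.14958055e-01  8.18949169e-02]
 [ 0.00000000e+00  0.00000000e+00  0.00000000e+00  1.00000000e+00]]
seed bar [0.49714173 0.04345795 0.03      ] post [ 0.56756485 -0.09606876  0.02      ] cover [0.5567835  0.05987755 0.        ]
bar scene none
bar side 0.78 824 [ 0.4724  0.0123 -0.0869] 0.026
bar wrist 0.83 7799 [ 0.4659  0.0146 -0.094 ] 0.007
  ALL bar [ 0.4683  0.0144 -0.0834] 0.156
post scene 0.54 225 [ 0.5673 -0.0947] 0.049
post side 0.55 222 [ 0.5722 -0.0987] 0.041
post wrist 0.94 693 [ 0.5685 -0.0934] 0.066
  ALL post [ 0.5697 -0.0941] 0.272
cover scene 0.41 124 [0.5578 0.0548] 0.015
cover side 0.44 64 [0.5629 0.0529] 0.078
cover wrist 0.68 802 [0.5581 0.0557] 0.008
  ALL cover [0.5588 0.0549] 0.198
bay scene 0.72 3635 [ 0.6574 -0.014   0.0599] 0.033
bay side 0.97 2274 [ 0.6623 -0.0161  0.0592] 0.032
bay wrist 0.81 10618 [ 0.6621 -0.0118  0.0694] 0.129
  ALL bay [ 0.6613 -0.0127  0.0669] 0.237
puck_red scene 0.88 505 [0.6222 0.1892] 0.033
puck_red side 0.64 152 [0.629  0.1915] 0.191
puck_red wrist 0.9 1165 [0.6231 0.1915] 0.019
  ALL puck_red [0.6242 0.1906] 0.334
puck_black scene 0.65 246 [ 0.6097 -0.2217] 0.119
puck_black side 0.76 386 [ 0.6164 -0.2204] 0.029
puck_black wrist 0.6 983 [ 0.6128 -0.2156] 0.02
  ALL puck_black [ 0.6142 -0.2178] 0.26
```

View pics/wrist0.png

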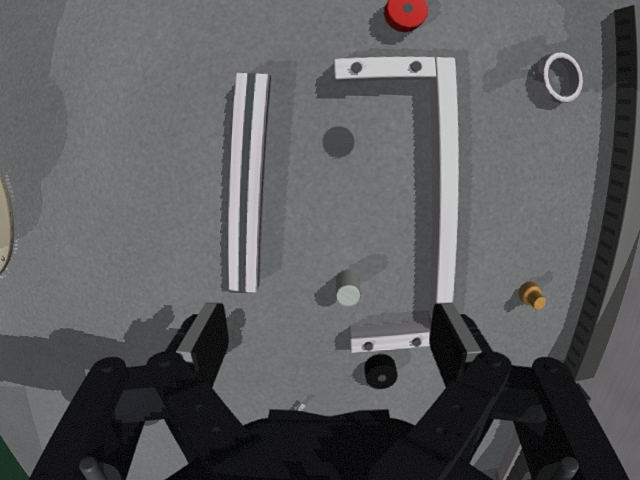

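The wrist view is the clearest: bar x 230–270, rows 73–292; post (348,292); bay opening to the left. Scene and wrist fits agree to about 3 mm, while side is biased about 5 mm in x. Plan: rotate the bar about +44° so its right end leads, shift it left, push it end-on past the post, then swing the left end in.

Request:
carry_out([
  [[-0.045,0,-0.025],[0,0,0],0],
  [[-0.045,0,-0.025],[0,0,0],0],
  [[-0.045,0,-0.025],[0,0,0],0],
  [[0,0.045,0],[0,0,0],0],
  [[0,0.045,0],[0,0,0],0],
  [[0,0.03,0],[0,0,0],0],
  [[0,0,0],[0,0,0],0],
])

```text
time_s: 2.52
position: [0.4141, -0.0746, 0.0842]
tool_rot: [[1.0, -0.003, 0.0], [-0.0, 0.002, 1.0], [-0.003, -1.0, 0.002]]
ft_force: [-0.3, 0.5, 0.2]
grip_width: 0.0003
```

Run:
```python
from h import *
s=env.observe();p=env.get_image("wrist"); cv2.imwrite("pics/w1.png",p["image"][:,:,::-1])
print(s["position"],s["grip_width"],s["time_s"])
```

```text
[ 0.4141234  -0.07463389  0.08416287] 0.0003441125875929101 2.525
```

View pics/w1.png

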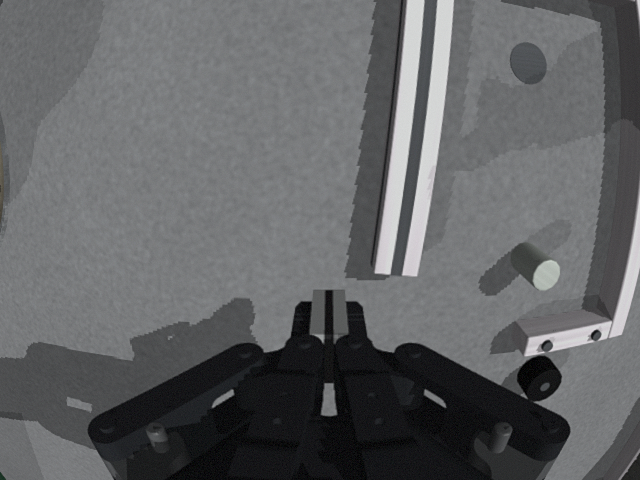

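Fingers shut, tips at (328,310). The bar's right end at (395,275) is ahead on the +x side, and the way down is clear.

Request:
carry_out([
  [[0,0.037,0],[0,0,0],0],
  [[0,0.036,0],[0,0,0],0],
  [[0.005,0,0],[0,0,0],0],
  [[0.006,0,0],[0,0,0],0],
  [[0.006,0,0],[0,0,0],0],
  [[0.006,0,0],[0,0,0],0],
  [[0.006,0,0],[0,0,0],0],
  [[0.006,0,0],[0,0,0],0],
])

```text
time_s: 3.58
position: [0.4504, -0.075, 0.0124]
tool_rot: [[1.0, 0.0, -0.0], [0.0, -0.0, 1.0], [0.0, -1.0, -0.0]]
ft_force: [-0.7, 0.0, -0.7]
grip_width: 0.0001
```

Request:
carry_out([
  [[0.006,0,0],[0,0,0],0],
  [[0.006,0,0],[0,0,0],0],
  [[0.006,0,0],[0,0,0],0],
  [[0.006,0,0],[0,0,0],0],
  [[0.006,0,0],[0,0,0],0],
])

```text
time_s: 4.2
position: [0.4804, -0.075, 0.0122]
tool_rot: [[1.0, -0.0, 0.0], [-0.0, 0.0, 1.0], [-0.0, -1.0, 0.0]]
ft_force: [-0.5, -0.1, 0.4]
grip_width: 0.0001
```

```bash
cat > look.py <<'E'
from h import *
import sys
BAY=np.array([.6595,-.0130,.065])
def look(tag,v0,cams=("scene","side","wrist"),w=True):
    out=[]
    for n in cams:
        s=env.observe();p=env.get_image(n)
        if n=="wrist" and w: cv2.imwrite(f"pics/{tag}.png",p["image"][:,:,::-1])
        r=env.outline_of("bar",p); q=proj([[v0[0],v0[1],.02]],p,s)[0]
        r=[d for d in r if d["conf"]>.4 and np.hypot(d["pixel"][1]-q[0],d["pixel"][0]-q[1])<(120 if n=="wrist" else 30)]
        if not r: print(n,"none");continue
        v,f=fit("bar",v0,[(p,s,r[0]["mask"])])
        if n=="side": v[0]-=.0045
        b=bayframe([v[:2]],BAY)[0]
        print(n,round(r[0]["conf"],2),"w",v.round(4),"fit",round(f,3),"bay mm",(b*1e3).round(1),"phi",round(np.degrees(v[2]-BAY[2]),1))
    print("tcp",s["position"].round(4),"bay",(bayframe([s["position"]],BAY)[0]*1e3).round(1),"t",s["time_s"],"ft",s["ft_force"].round(1))
if __name__=="__main__":
    a=sys.argv; look(a[1],[float(x) for x in a[2:5]],a[5].split(",") if len(a)>5 else ("scene","side","wrist"))
E
python3 look.py w2 .49 .015 .26
```

```text
scene 0.69 w [ 0.4669  0.0156 -0.105 ] fit 0.025 bay mm [-190.3   41.1] phi -9.7
side 0.78 w [ 0.464   0.0085 -0.0551] fit 0.762 bay mm [-193.7   34.2] phi -6.9
wrist 0.89 w [ 0.466   0.0166 -0.0928] fit 0.089 bay mm [-191.2   42.1] phi -9.0
tcp [ 0.4799 -0.0749  0.0121] bay [-183.2  -50.1] t 4.4 ft [ 0.1 -0.3 -0.3]
```

View pics/w2.png

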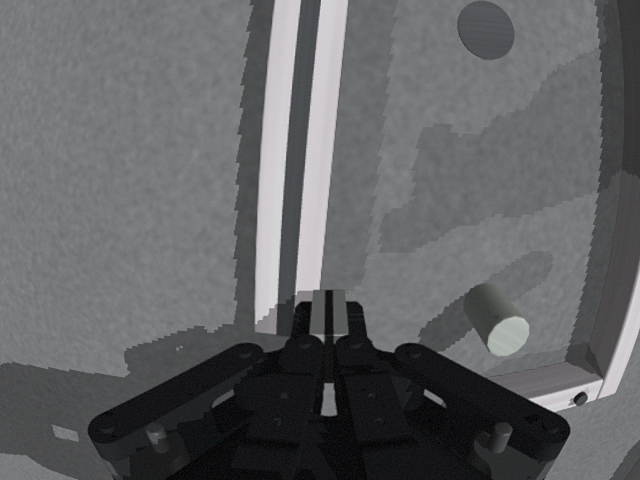

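Run:
```python
from h import *
s=env.observe()
print(s["position"],s["ft_force"],s["q"].round(2))
p=env.get_image("scene"); print(proj([s["position"]],p,s)); cv2.imwrite("pics/s2.png",cv2.resize(p["image"][150:350,220:460,::-1],None,fx=3,fy=3))
p=env.get_image("side"); print(proj([s["position"]],p,s)); cv2.imwrite("pics/d2.png",cv2.resize(p["image"][150:350,180:420,::-1],None,fx=3,fy=3))
p=env.get_image("wrist"); print(proj([s["position"]],p,s))
```

```text
[ 0.47977005 -0.0749418   0.01218825] [-0.37562882 -0.63027024 -0.19089536] [-22.88  29.52  99.71   0.    50.78 -22.88]
[[318.70875768 229.2458121 ]]
[[276.12572101 270.17160542]]
[[330.82942284 283.73734225]]
```

View pics/s2.png

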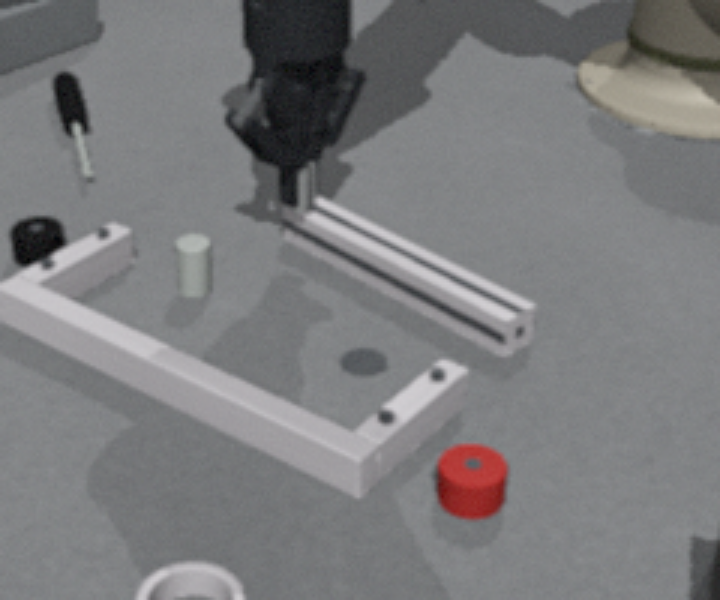

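View pics/d2.png

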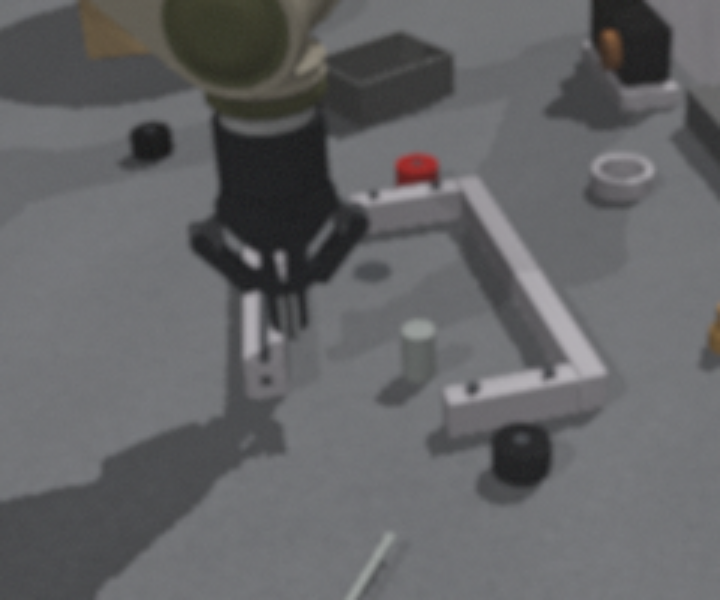

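Run:
```python
from h import *
a=cv2.imread("pics/scene0.png")[180:280,270:410]; 
p=env.get_image("scene"); b=p["image"][180:280,270:410,::-1]
cv2.imwrite("pics/cmp.png",np.vstack([cv2.resize(x,None,fx=3,fy=3,interpolation=cv2.INTER_CUBIC) for x in(a,b)])[:600])
p=env.get_image("side"); b=p["image"][200:300,230:330,::-1]; a=cv2.imread("pics/side0.png")[200:300,230:330]
cv2.imwrite("pics/cmp2.png",np.hstack([cv2.resize(x,None,fx=4,fy=4,interpolation=cv2.INTER_CUBIC) for x in(a,b)]))
```

```text
(no output)
```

View pics/cmp.png

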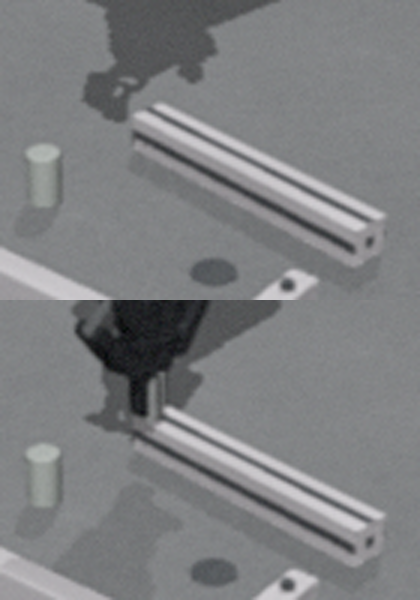

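View pics/cmp2.png

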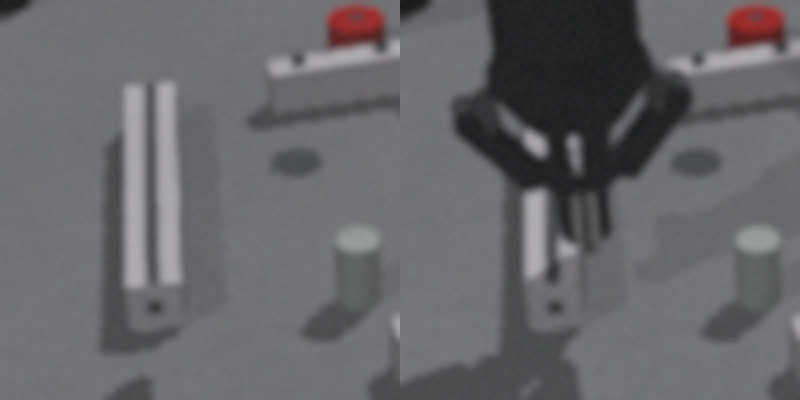

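Run:
```python
from h import *
s=env.observe()
for n in("scene","side","wrist"):
    p=env.get_image(n)
    for h in(0,-.01,-.02,-.03):
        L=np.array([[x,h,z] for x in(-.011,.011) for z in(-.011,.011)]); P=s["position"]+L@s["tool_rot"].T
        print(n,h,proj(P,p,s).round(0).tolist())
    c=proj([s["position"]],p,s)[0].astype(int); im=p["image"][max(0,c[1]-60):c[1]+60,c[0]-70:c[0]+70,::-1].copy()
    cv2.imwrite(f"pics/t_{n}.png",cv2.resize(im,None,fx=5,fy=5,interpolation=cv2.INTER_CUBIC)); print(c)
```

```text
scene 0 [[318.0, 226.0], [326.0, 229.0], [312.0, 229.0], [319.0, 233.0]]
scene -0.01 [[318.0, 222.0], [326.0, 225.0], [312.0, 226.0], [319.0, 229.0]]
scene -0.02 [[318.0, 218.0], [326.0, 221.0], [312.0, 222.0], [319.0, 225.0]]
scene -0.03 [[318.0, 214.0], [326.0, 217.0], [312.0, 218.0], [319.0, 221.0]]
[318 229]
side 0 [[272.0, 274.0], [271.0, 268.0], [282.0, 272.0], [281.0, 267.0]]
side -0.01 [[271.0, 270.0], [270.0, 264.0], [281.0, 269.0], [280.0, 263.0]]
side -0.02 [[271.0, 266.0], [270.0, 261.0], [281.0, 265.0], [280.0, 259.0]]
side -0.03 [[270.0, 262.0], [269.0, 257.0], [281.0, 261.0], [279.0, 255.0]]
[276 270]
wrist 0 [[309.0, 303.0], [309.0, 264.0], [352.0, 303.0], [353.0, 264.0]]
wrist -0.01 [[309.0, 312.0], [307.0, 272.0], [353.0, 312.0], [354.0, 272.0]]
wrist -0.02 [[308.0, 323.0], [306.0, 281.0], [354.0, 323.0], [356.0, 281.0]]
wrist -0.03 [[306.0, 335.0], [305.0, 291.0], [356.0, 335.0], [358.0, 291.0]]
[330 283]
```

View pics/t_side.png

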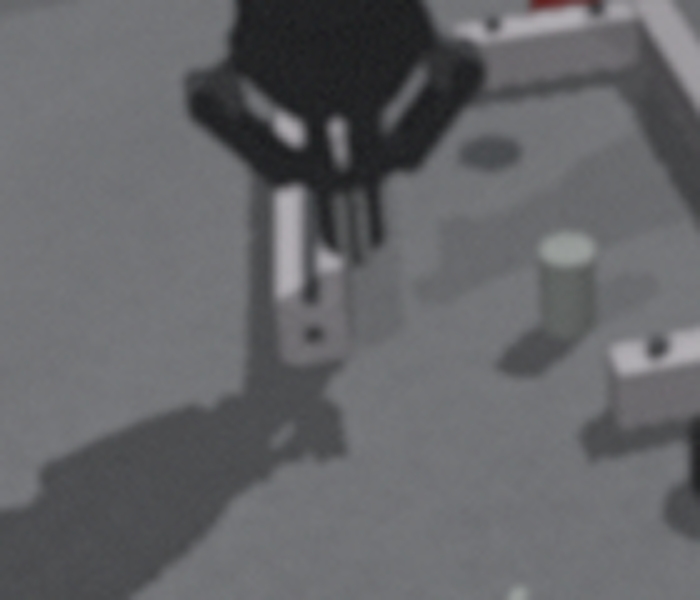

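View pics/t_wrist.png

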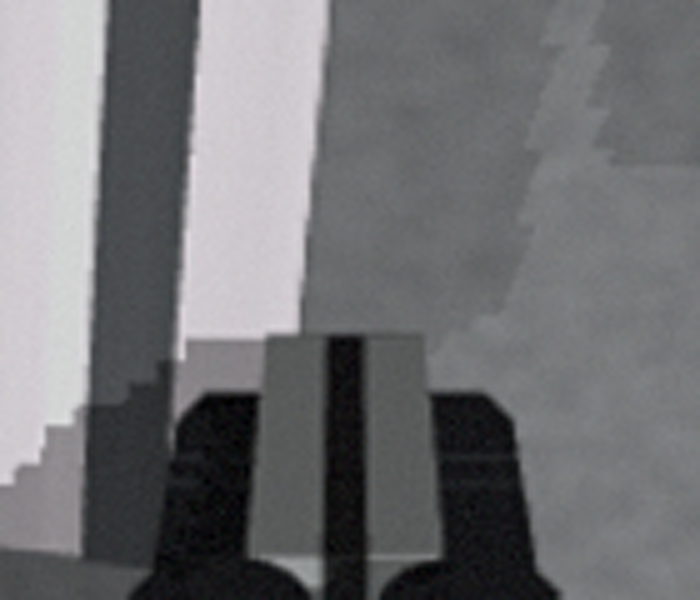

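View pics/t_scene.png

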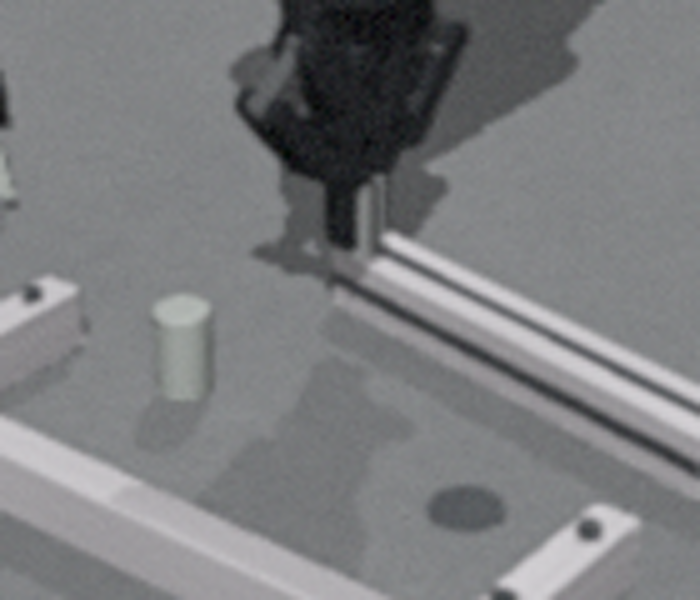

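The bar has not moved. All three views show the shut tips about 25 mm above the reported TCP, for example the pad edge at wrist row 290, which matches 30 mm up. The finger therefore passed over the bar without touching it. I'll raise clear, go back, and find the true tip height on bare bench.

Request:
carry_out([
  [[0,-0.05,0],[0,0,0],0],
  [[0,-0.01,0],[0,0,0],0],
  [[-0.035,0,0],[0,0,0],0],
  [[-0.04,0,0],[0,0,0],0],
  [[0,0.04,0],[0,0,0],0],
  [[0,0.02,0],[0,0,0],0],
  [[0,0.006,0],[0,0,0],0],
  [[0,0,0],[0,0,0],0],
])

```text
time_s: 5.9
position: [0.405, -0.075, 0.0062]
tool_rot: [[1.0, -0.0, 0.0], [-0.0, 0.0, 1.0], [-0.0, -1.0, 0.0]]
ft_force: [1.0, -0.5, 1.0]
grip_width: 0.0
```

Run:
```python
from h import *
s=env.observe(); print(s["position"],s["ft_force"])
ims=[]
for n in("scene","side"):
    p=env.get_image(n)
    c=proj([s["position"]],p,s)[0].astype(int); im=p["image"][max(0,c[1]-50):c[1]+50,c[0]-40:c[0]+40,::-1].copy()
    for h in(0,-.01,-.02,-.03):print(n,h,proj([s["position"]+np.array([0,0,-h])],p,s).round(1)-c+[40,50])
    ims.append(cv2.resize(im,None,fx=5,fy=5,interpolation=cv2.INTER_CUBIC))
cv2.imwrite("pics/t2.png",np.hstack(ims))
```

```text
[ 0.40499107 -0.07498584  0.00619627] [ 1.00515549 -0.52395926  0.9518522 ]
scene 0 [[40.9 50.7]]
scene -0.01 [[41. 47.]]
scene -0.02 [[41.1 43.2]]
scene -0.03 [[41.2 39.4]]
side 0 [[41.  50.4]]
side -0.01 [[40.4 46.6]]
side -0.02 [[39.8 42.8]]
side -0.03 [[39.3 39. ]]
```

View pics/t2.png

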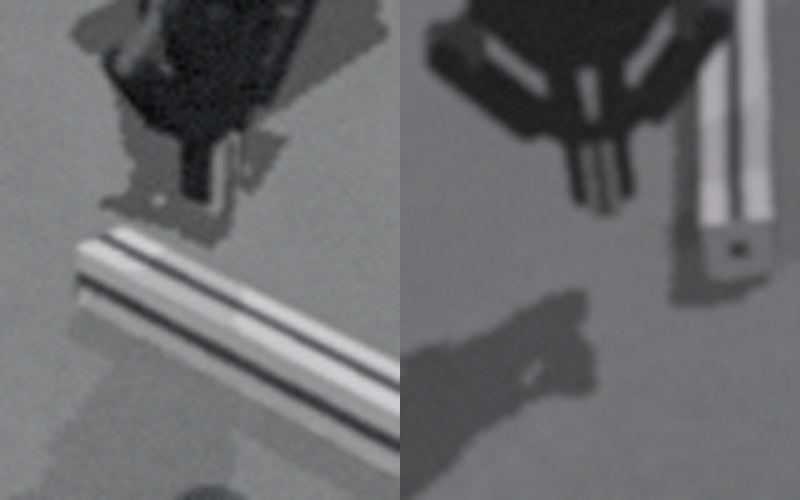

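Both views put the tips about 24 mm above the reported TCP. I'll lower carefully, watching the force.

Request:
carry_out([
  [[0,0.008,0],[0,0,0],0],
  [[0,0.005,0],[0,0,0],0],
  [[0,0,0],[0,0,0],0],
])

```text
time_s: 6.38
position: [0.4048, -0.0749, -0.0071]
tool_rot: [[1.0, -0.001, 0.0], [-0.0, 0.0, 1.0], [-0.001, -1.0, 0.0]]
ft_force: [-0.5, -1.3, 0.6]
grip_width: 0.0003
```

Request:
carry_out([
  [[0,0.004,0],[0,0,0],0],
  [[0,0,0],[0,0,0],0],
])

```text
time_s: 6.62
position: [0.4049, -0.0749, -0.011]
tool_rot: [[1.0, -0.0, -0.0], [0.0, 0.0, 1.0], [-0.0, -1.0, 0.0]]
ft_force: [-0.4, 0.4, 0.3]
grip_width: -0.0001
```

Run:
```python
from h import *
s=env.observe(); print(s["position"],s["ft_force"])
ims=[]
for n in("scene","side"):
    p=env.get_image(n)
    c=proj([s["position"]],p,s)[0].astype(int); im=p["image"][max(0,c[1]-50):c[1]+50,c[0]-40:c[0]+40,::-1].copy()
    ims.append(cv2.resize(im,None,fx=5,fy=5,interpolation=cv2.INTER_CUBIC))
cv2.imwrite("pics/t3.png",np.hstack(ims))
```

```text
[ 0.4048841  -0.07492967 -0.01097102] [-0.43762639  0.35597123  0.30630216]
```

View pics/t3.png

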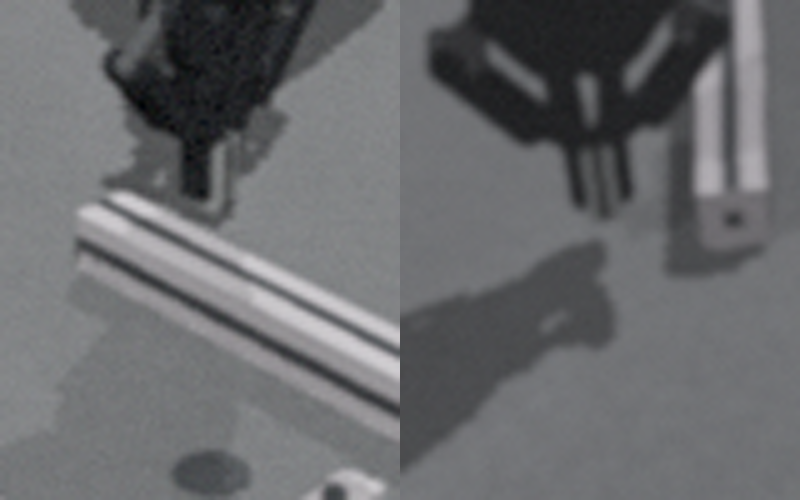

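Tips are now close to the bench: the shadow nearly meets the tip and there is no contact force. Pushing the right end.

Request:
carry_out([
  [[0.012,0,0],[0,0,0],0],
  [[0.007,0,0],[0,0,0],0],
  [[0.006,0,0],[0,0,0],0],
  [[0.006,0,0],[0,0,0],0],
  [[0.006,0,0],[0,0,0],0],
  [[0.006,0,0],[0,0,0],0],
  [[0.006,0,0],[0,0,0],0],
  [[0.006,0,0],[0,0,0],0],
])

```text
time_s: 7.72
position: [0.4603, -0.075, -0.0108]
tool_rot: [[1.0, -0.0, -0.0], [0.0, 0.0, 1.0], [-0.0, -1.0, 0.0]]
ft_force: [-1.3, -0.0, 0.1]
grip_width: -0.0002
```

```bash
python3 look.py w3 .48 .015 .05
```

```text
scene 0.82 w [0.4793 0.0168 0.081 ] fit 0.025 bay mm [-177.9   41.5] phi 0.9
side 0.63 w [ 0.4944  0.01   -0.0597] fit 1.075 bay mm [-163.3   33.7] phi -7.1
wrist 0.74 w [0.4847 0.0254 0.0579] fit 0.071 bay mm [-172.    49.7] phi -0.4
tcp [ 0.4601 -0.075  -0.0108] bay [-203.   -48.9] t 7.925 ft [-0.1  0.2  0.1]
```

View pics/w3.png

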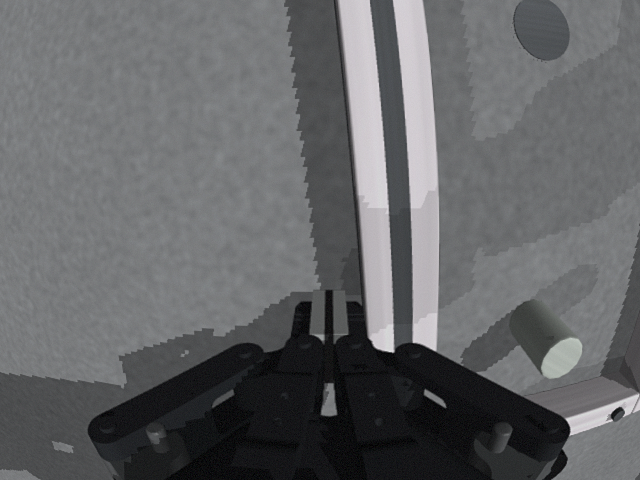

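Finger is on the bar's near side at (330,310) and the bar rotates as planned (scene fit good). Continuing.

Request:
carry_out([
  [[0.006,0,0],[0,0,0],0],
  [[0.006,0,0],[0,0,0],0],
  [[0.006,0,0],[0,0,0],0],
  [[0.006,0,0],[0,0,0],0],
  [[0.003,0,0],[0,0,0],0],
  [[-0.02,0,0],[0,0,0],0],
  [[0,-0.06,0],[0,0,0],0],
  [[0,-0.04,0.04],[0,0,0],0],
])

```text
time_s: 9.02
position: [0.4679, -0.0362, 0.0913]
tool_rot: [[1.0, 0.002, 0.003], [-0.003, -0.001, 1.0], [0.002, -1.0, -0.001]]
ft_force: [0.8, 0.6, -0.0]
grip_width: 0.0001
```

```bash
python3 look.py w4 .49 .015 .25 scene,wrist
```

```text
scene 0.65 w [0.4896 0.0166 0.2632] fit 0.018 bay mm [-167.6   40.6] phi 11.4
wrist 0.61 w [0.492  0.018  0.2847] fit 0.012 bay mm [-165.2   41.8] phi 12.6
tcp [ 0.4686 -0.0333  0.0929] bay [-191.9   -7.9] t 9.125 ft [-0.1 -0.5 -1. ]
```

View pics/w4.png

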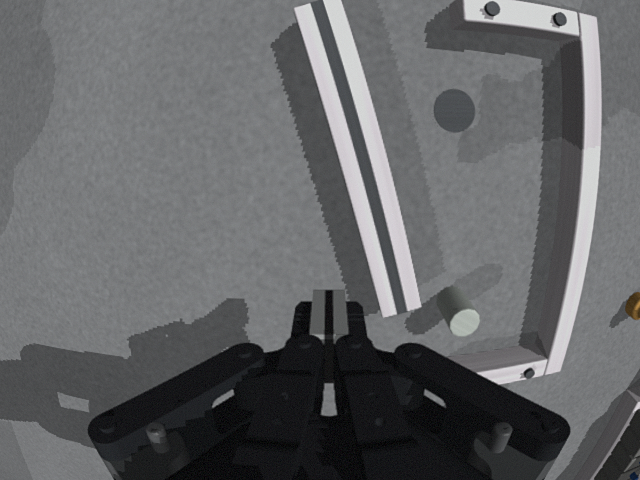

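Bar now at 12° to the bay, its right end at (400,312) still clear of the post at (460,320). Next I push the left end's far face back toward the robot.

Request:
carry_out([
  [[0.0145,0,0.047],[0,0,0],0],
  [[0.0145,0,0.047],[0,0,0],0],
  [[0.0145,0,0.047],[0,0,0],0],
  [[0,0.02,0],[0,0,0],0],
  [[0,0.045,0],[0,0,0],0],
  [[0,0.039,0],[0,0,0],0],
  [[-0.006,0,0],[0,0,0],0],
  [[-0.007,0,-0.001],[0,0,0],0],
])

```text
time_s: 10.22
position: [0.4974, 0.1046, -0.0143]
tool_rot: [[1.0, 0.0, 0.0], [-0.0, -0.0, 1.0], [0.0, -1.0, -0.0]]
ft_force: [-0.2, -0.2, -0.2]
grip_width: -0.0001
```

Request:
carry_out([
  [[-0.008,0,-0.001],[0,0,0],0],
  [[-0.008,0,-0.0015],[0,0,0],0],
  [[-0.008,0,-0.0015],[0,0,0],0],
  [[-0.008,0,-0.002],[0,0,0],0],
  [[-0.008,0,-0.002],[0,0,0],0],
  [[-0.008,0,-0.003],[0,0,0],0],
  [[-0.008,0,-0.003],[0,0,0],0],
  [[-0.006,0,-0.003],[0,0,0],0],
])

```text
time_s: 11.22
position: [0.4348, 0.0878, -0.0148]
tool_rot: [[1.0, -0.0, 0.0], [-0.0, 0.0, 1.0], [-0.0, -1.0, 0.0]]
ft_force: [1.8, 1.5, 1.2]
grip_width: 0.0001
```

Request:
carry_out([
  [[0.025,0,0.0],[0,0,0],0],
  [[0,-0.06,0],[0,0,0],0],
  [[0,-0.05,0],[0,10,0],0],
  [[0,0,0],[0,10,0],0],
])

```text
time_s: 11.72
position: [0.4615, 0.0878, 0.0981]
tool_rot: [[0.938, 0.006, 0.347], [-0.347, -0.0, 0.938], [0.005, -1.0, 0.002]]
ft_force: [0.2, -0.1, -1.2]
grip_width: 0.0003
```

```bash
python3 look.py w5 .47 .015 .6 scene,wrist
```

```text
scene 0.75 w [0.4621 0.0104 0.7437] fit 0.023 bay mm [-195.4   36.2] phi 38.9
wrist 0.89 w [0.4629 0.0121 0.7509] fit 0.386 bay mm [-194.5   37.8] phi 39.3
tcp [0.4599 0.0879 0.0955] bay [-192.6  113.6] t 11.825 ft [ 1.1  0.4 -0. ]
```

View pics/w5.png

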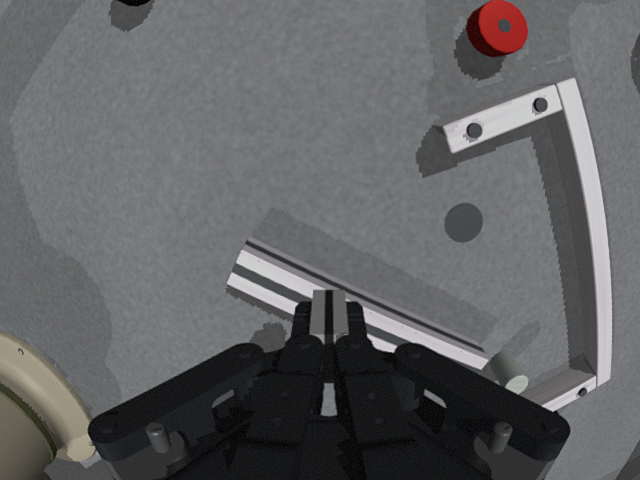

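φ≈39°, bar centre at bay (-195,37) mm, right end clear of the post. Turning the hand so tool x lies along the bar and tool z along its normal, then pushing the near face.

Request:
carry_out([
  [[0,0,0],[0,9,0],0],
  [[0,0,0],[0,9,0],0],
  [[0,0,0],[0,9,0],0],
  [[0.029,0,-0.0475],[0,0,0],0],
  [[0.029,0,-0.0475],[0,0,0],0],
  [[0,0.05,0],[0,0,0],0],
  [[0,0.05,0],[0,0,0],0],
  [[0,0.0085,0],[0,0,0],0],
])

```text
time_s: 12.92
position: [0.4285, -0.0188, -0.0156]
tool_rot: [[0.683, -0.007, 0.73], [-0.73, 0.002, 0.683], [-0.006, -1.0, -0.003]]
ft_force: [0.6, 0.2, -0.1]
grip_width: -0.0002
```

Request:
carry_out([
  [[0,0,0.008],[0,0,0],0],
  [[0,0,0.007],[0,0,0],0],
  [[0,0,0.007],[0,0,0],0],
  [[0,0,0.007],[0,0,0],0],
  [[0,0,0.007],[0,0,0],0],
  [[0,0,0.007],[0,0,0],0],
])

```text
time_s: 13.68
position: [0.4622, 0.0104, -0.0132]
tool_rot: [[0.682, -0.0, 0.731], [-0.731, -0.0, 0.682], [-0.0, -1.0, -0.0]]
ft_force: [-2.8, -3.0, 2.3]
grip_width: 0.0001
```

```bash
python3 look.py w6 .48 .03 .7
```

```text
scene 0.73 w [0.4808 0.0268 0.7501] fit 0.024 bay mm [-175.7   51.3] phi 39.3
side 0.91 w [0.4791 0.0248 0.7441] fit 0.297 bay mm [-177.5   49.4] phi 38.9
wrist 0.77 w [0.4805 0.0287 0.7499] fit 0.043 bay mm [-176.    53.2] phi 39.2
tcp [ 0.4622  0.0103 -0.0134] bay [-195.3   36.1] t 13.875 ft [-0.9 -0.8  0.2]
```

View pics/w6.png

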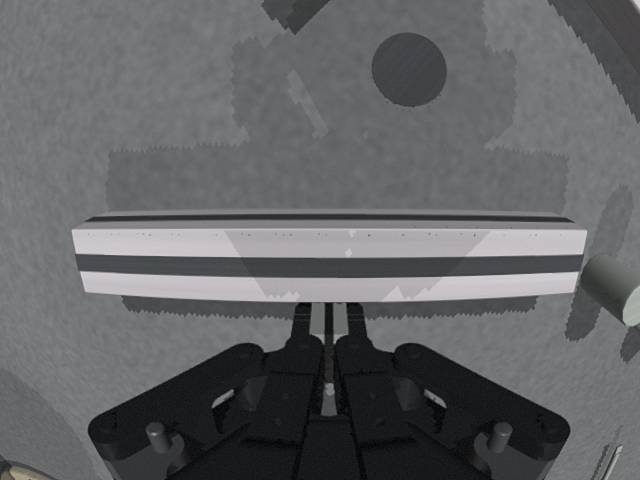

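Flat push at mid-bar, pure translation, angle steady at 39°; the post sits off the right end at (612,290). Pushing 30 mm more.

Request:
carry_out([
  [[0,0,0.006],[0,0,0],0],
  [[0,0,0.006],[0,0,0],0],
  [[0,0,0.006],[0,0,0],0],
  [[0,0,0.006],[0,0,0],0],
  [[0,0,0.006],[0,0,0],0],
  [[0,0,0],[0,0,0],0],
  [[0,0,-0.02],[0,0,0],0],
])

```text
time_s: 14.85
position: [0.47, 0.0172, -0.0132]
tool_rot: [[0.683, 0.002, 0.73], [-0.73, -0.0, 0.683], [0.001, -1.0, 0.001]]
ft_force: [-0.5, -1.3, 0.2]
grip_width: 0.0001
```

Request:
carry_out([
  [[0,-0.055,0],[0,0,0],0],
  [[-0.02,-0.055,0],[0,0,0],0],
  [[-0.06,0,0],[0,0,0],0],
  [[0,0,0],[0,0,0],0],
])

```text
time_s: 15.35
position: [0.4123, 0.0773, 0.0973]
tool_rot: [[0.684, -0.0, 0.73], [-0.73, 0.0, 0.684], [-0.0, -1.0, 0.0]]
ft_force: [-0.3, 0.0, 0.1]
grip_width: -0.0001
```

```bash
python3 look.py w7 .50 .05 .75
```

```text
scene 0.79 w [0.5023 0.0483 0.7597] fit 0.04 bay mm [-152.9   71.3] phi 39.8
side 0.87 w [0.5015 0.0475 0.7315] fit 0.067 bay mm [-153.7   70.6] phi 38.2
wrist 0.85 w [0.5037 0.0506 0.7511] fit 0.011 bay mm [-151.3   73.6] phi 39.3
tcp [0.4155 0.075  0.0967] bay [-237.8  103.6] t 15.55 ft [0.1 0.1 0.1]
```

View pics/w7.png

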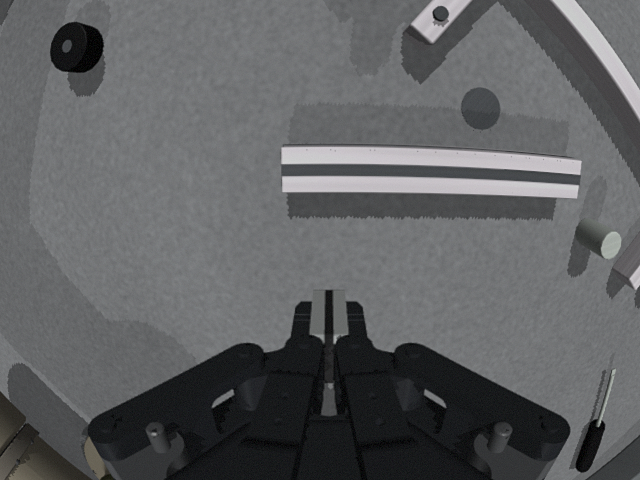

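Bar centre at bay (-152,72), φ≈39°, with about 21 mm clearance to the post line. Now the end push on the left end face along the bar's axis.

Request:
carry_out([
  [[-0.0335,0,0.0235],[0,0,0],0],
  [[-0.0335,0,0.0235],[0,0,0],0],
  [[0,0.05,0],[0,0,0],0],
  [[0,0.05,0],[0,0,0],0],
  [[0,0.01,0],[0,0,0],0],
  [[0.008,0,0],[0,0,0],0],
  [[0.007,0,0],[0,0,0],0],
  [[0.007,0,0],[0,0,0],0],
])

```text
time_s: 16.65
position: [0.4197, 0.1399, -0.0121]
tool_rot: [[0.682, 0.003, 0.732], [-0.732, 0.0, 0.682], [0.002, -1.0, 0.002]]
ft_force: [-1.1, -0.7, 0.9]
grip_width: -0.0003
```

Request:
carry_out([
  [[0.007,0,0],[0,0,0],0],
  [[0.007,0,0],[0,0,0],0],
  [[0.007,0,0],[0,0,0],0],
  [[0.007,0,0],[0,0,0],0],
])

```text
time_s: 17.15
position: [0.4377, 0.1197, -0.0133]
tool_rot: [[0.682, -0.0, 0.731], [-0.731, 0.0, 0.682], [-0.0, -1.0, -0.0]]
ft_force: [-3.2, 2.9, 3.8]
grip_width: 0.0
```

```bash
python3 look.py w8 .52 .03 .75
```

```text
scene 0.71 w [0.5198 0.0297 0.7561] fit 0.023 bay mm [-136.6   51.6] phi 39.6
side 0.7 w [0.5198 0.0275 0.733 ] fit 0.087 bay mm [-136.8   49.4] phi 38.3
wrist 0.73 w [0.5208 0.0254 0.7277] fit 0.053 bay mm [-135.9   47.3] phi 38.0
tcp [ 0.438   0.1196 -0.0134] bay [-212.4  146.7] t 17.35 ft [ 0.5  0.1 -0.1]
```

View pics/w8.png

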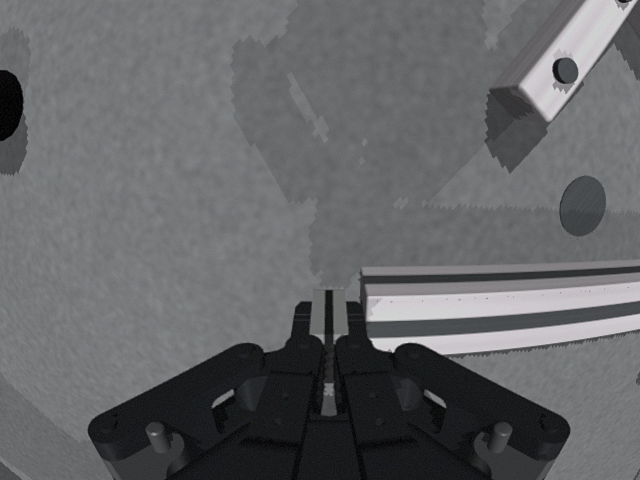

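The end face is square on the finger at (355,310), and the bar slid 25 mm along its axis with the angle unchanged. Continuing.

Request:
carry_out([
  [[0.006,0,0],[0,0,0],0],
  [[0.006,0,0],[0,0,0],0],
  [[0.006,0,0],[0,0,0],0],
  [[0.006,0,0],[0,0,0],0],
  [[0.006,0,0],[0,0,0],0],
  [[0.006,0,0],[0,0,0],0],
  [[0.006,0,0],[0,0,0],0],
  [[0.006,0,0],[0,0,0],0],
])

```text
time_s: 18.45
position: [0.4705, 0.0845, -0.0133]
tool_rot: [[0.682, -0.0, 0.731], [-0.731, -0.0, 0.682], [0.0, -1.0, -0.0]]
ft_force: [-0.0, 1.3, -0.4]
grip_width: 0.0001
```

```bash
python3 look.py w9 .55 -.01 .75
```

```text
scene 0.91 w [ 0.5523 -0.0062  0.7506] fit 0.021 bay mm [-106.5   13.8] phi 39.3
side 0.8 w [ 0.5537 -0.0099  0.743 ] fit 0.059 bay mm [-105.4   10. ] phi 38.8
wrist 0.66 w [ 0.5537 -0.0094  0.7327] fit 0.048 bay mm [-105.3   10.4] phi 38.3
tcp [ 0.4705  0.0847 -0.0132] bay [-182.3  109.8] t 18.65 ft [-0.6  0.1  0.2]
```

View pics/w9.png

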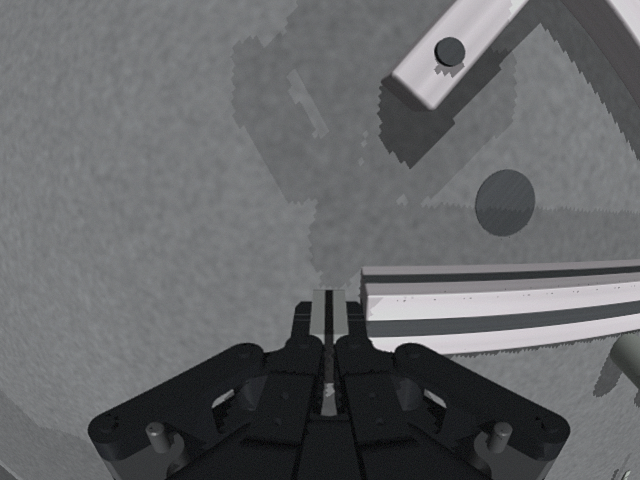

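Right end is passing behind the post (visible at (630,360), below the bar). 30 mm more leaves about 4 mm to the rail.

Request:
carry_out([
  [[0.005,0,0],[0,0,0],0],
  [[0.005,0,0],[0,0,0],0],
  [[0.005,0,0],[0,0,0],0],
  [[0.005,0,0],[0,0,0],0],
  [[0.005,0,0],[0,0,0],0],
  [[0.005,0,0],[0,0,0],0],
  [[-0.02,0,0],[0,0,0],0],
  [[0,-0.06,0],[0,0,0],0],
])

```text
time_s: 19.75
position: [0.4735, 0.0788, 0.0444]
tool_rot: [[0.682, -0.009, 0.731], [-0.731, 0.001, 0.683], [-0.007, -1.0, -0.006]]
ft_force: [0.7, 0.6, 1.2]
grip_width: 0.0003
```

Request:
carry_out([
  [[0,-0.05,-0.03],[0,0,0],0],
  [[0,0,-0.05],[0,0,0],0],
  [[0,0,0],[0,0,0],0],
])

```text
time_s: 20.12
position: [0.4162, 0.0227, 0.097]
tool_rot: [[0.681, -0.0, 0.733], [-0.733, -0.0, 0.681], [0.0, -1.0, -0.0]]
ft_force: [0.3, 0.2, 0.7]
grip_width: 0.0
```

```bash
python3 look.py w10 .575 -.03 .75
```

```text
scene 0.67 w [ 0.5725 -0.028   0.7362] fit 0.06 bay mm [-87.8  -9.3] phi 38.5
side 0.66 w [ 0.5738 -0.0304  0.7429] fit 0.048 bay mm [-86.7 -11.8] phi 38.8
wrist 0.83 w [ 0.5772 -0.0264  0.7531] fit 0.023 bay mm [-83.  -8.] phi 39.4
tcp [0.419  0.0236 0.0965] bay [-237.7   52.2] t 20.325 ft [0.4 0.5 0.7]
```

View pics/w10.png

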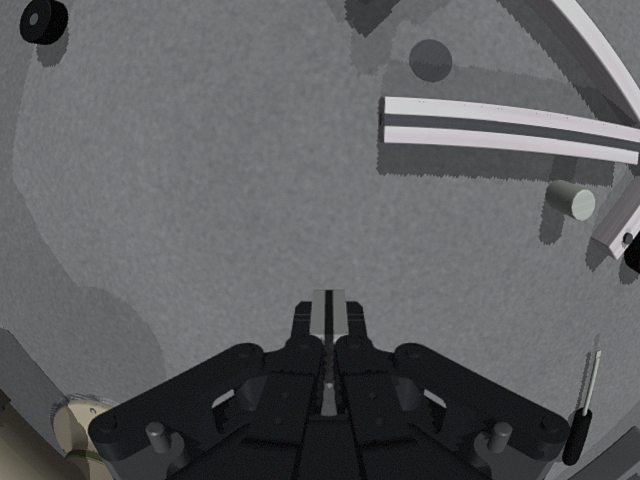

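Right end is behind the post, which shows at (572,202) below the bar with about 20 mm clearance. Now swing the left end in, turning the hand with the bar.

Request:
carry_out([
  [[0.054,0,0.03],[0,0,0],0],
  [[0,0.05,0],[0,0,0],0],
  [[0,0.05,0],[0,0,0],0],
  [[0,0.01,0.004],[0,0,0],0],
  [[0,0,0.009],[0,0,0],0],
  [[0,0,0.008],[0,0,0],0],
  [[-0.0014,0,0.0085],[0,3,0],0],
  [[-0.0014,0,0.0085],[0,3,0],0],
])

```text
time_s: 21.42
position: [0.5048, 0.0321, -0.0117]
tool_rot: [[0.601, 0.003, 0.799], [-0.799, -0.001, 0.601], [0.002, -1.0, 0.002]]
ft_force: [-1.2, -0.4, -0.2]
grip_width: -0.0003
```

Request:
carry_out([
  [[-0.0014,0,0.0085],[0,3,0],0],
  [[-0.0014,0,0.0085],[0,3,0],0],
  [[-0.0014,0,0.0085],[0,3,0],0],
  [[-0.0014,0,0.0085],[0,3,0],0],
])

```text
time_s: 21.92
position: [0.5303, 0.0552, -0.0116]
tool_rot: [[0.422, 0.002, 0.907], [-0.907, -0.0, 0.422], [0.001, -1.0, 0.002]]
ft_force: [-0.7, -0.5, -0.4]
grip_width: -0.0002
```

```bash
python3 look.py w11 .59 -.02 .5
```

```text
scene 0.58 w [ 0.5882 -0.0167  0.4024] fit 0.034 bay mm [-71.4   0.9] phi 19.3
side 0.79 w [ 0.5903 -0.0171  0.3905] fit 0.118 bay mm [-69.4   0.4] phi 18.7
wrist 0.79 w [ 0.5893 -0.0155  0.413 ] fit 0.022 bay mm [-70.2   2. ] phi 19.9
tcp [ 0.5297  0.0548 -0.0123] bay [-125.1   76.1] t 22.125 ft [-0.8  1.1 -0.4]
```

View pics/w11.png

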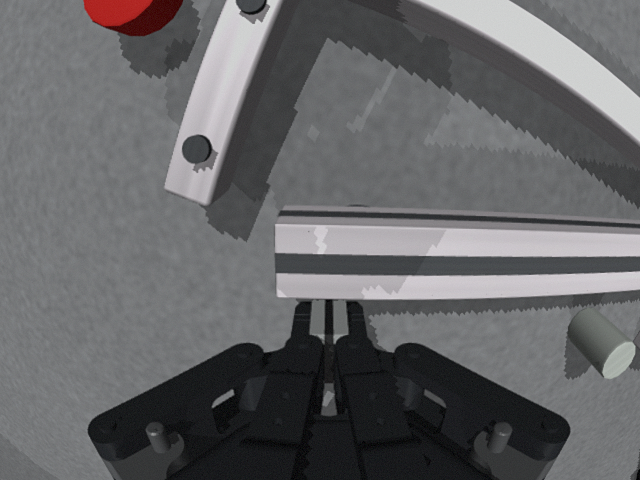

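φ down to 19°, left end at (275,260) heading inside the cheek (corner (185,195)), post clear at (600,345). Continuing.

Request:
carry_out([
  [[-0.0014,0,0.0085],[0,3,0],0],
  [[-0.0014,0,0.0085],[0,3,0],0],
  [[-0.0014,0,0.0085],[0,3,0],0],
  [[-0.0014,0,0.0085],[0,3,0],0],
  [[-0.0014,0,0.0085],[0,3,0],0],
  [[-0.001,0,0.007],[0,3,0],0],
])

```text
time_s: 22.98
position: [0.5735, 0.0771, -0.013]
tool_rot: [[0.121, -0.001, 0.993], [-0.993, -0.0, 0.121], [-0.0, -1.0, -0.001]]
ft_force: [-2.2, 0.1, 1.1]
grip_width: -0.0001
```

```bash
python3 look.py w12 .62 -.01 .15
```

```text
scene 0.93 w [ 0.6062 -0.0117  0.0934] fit 0.021 bay mm [-53.1   4.8] phi 1.6
side 0.86 w [ 0.6078 -0.0111  0.0758] fit 0.032 bay mm [-51.5   5.3] phi 0.6
wrist 0.67 w [ 0.6067 -0.0087  0.0897] fit 0.026 bay mm [-52.4   7.7] phi 1.4
tcp [ 0.5736  0.077  -0.0132] bay [-79.9  95.4] t 23.175 ft [ 0.4  0.3 -0. ]
```

View pics/w12.png

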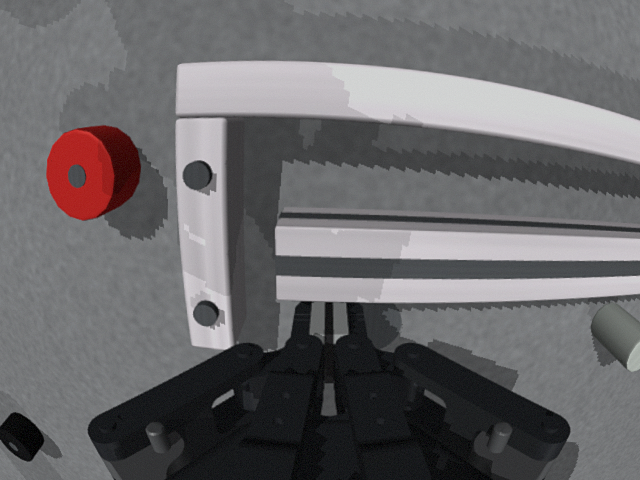

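Bar is inside the bay, parallel to the rail (φ≈1°) with about 37 mm to go. Shifting the finger to mid-bar and pushing straight in.

Request:
carry_out([
  [[0,0,-0.015],[0,0,0],0],
  [[0.03,0,0],[0,3,0],0],
  [[0.058,0,0],[0,0,0],0],
  [[0,0,0.007],[0,0,0],0],
  [[0,0,0.007],[0,0,0],0],
  [[0,0,0.006],[0,0,0],0],
  [[0,0,0.006],[0,0,0],0],
  [[0,0,0.006],[0,0,0],0],
])

```text
time_s: 24.28
position: [0.5985, -0.0093, -0.0133]
tool_rot: [[0.071, -0.001, 0.997], [-0.997, 0.0, 0.071], [-0.0, -1.0, -0.001]]
ft_force: [-2.6, 1.2, 1.4]
grip_width: 0.0001
```

```bash
python3 look.py w13 .62 -.01 .08
```

```text
scene 0.76 w [ 0.6171 -0.0123  0.0644] fit 0.093 bay mm [-42.3   3.4] phi -0.0
side 0.67 w [ 0.6286 -0.0172 -0.0122] fit 0.369 bay mm [-31.1  -2.1] phi -4.4
wrist 0.72 w [ 0.6235 -0.0076  0.0811] fit 0.045 bay mm [-35.6   7.8] phi 0.9
tcp [ 0.5989 -0.01   -0.0134] bay [-60.3   7. ] t 24.475 ft [ 0.1  0.4 -0.3]
```

View pics/w13.png

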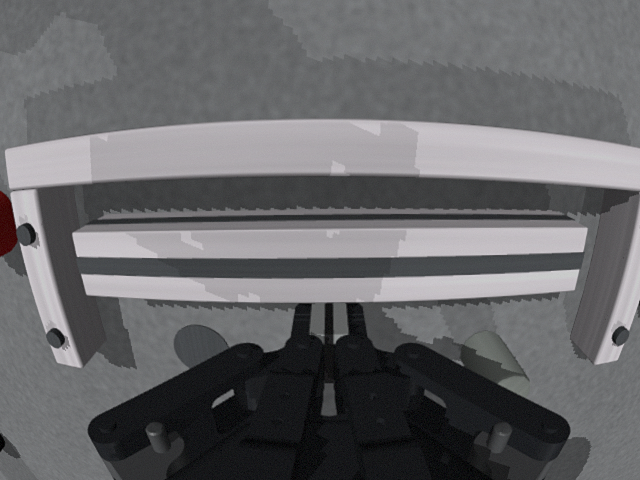

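Bar parallel, centred between the cheeks, and about 19 mm from the rail. Pushing, the last few millimetres slowly.

Request:
carry_out([
  [[0,0,0.005],[0,0,0],0],
  [[0,0,0.005],[0,0,0],0],
  [[0,0,0.003],[0,0,0],0],
  [[0,0,0.001],[0,0,0],0],
])

```text
time_s: 25.08
position: [0.6125, -0.0091, -0.0134]
tool_rot: [[0.07, -0.0, 0.998], [-0.998, -0.0, 0.07], [0.0, -1.0, -0.0]]
ft_force: [-2.4, 0.0, 1.0]
grip_width: 0.0002
```

Request:
carry_out([
  [[0,0,0.001],[0,0,0],0],
  [[0,0,0.001],[0,0,0],0],
])

```text
time_s: 25.32
position: [0.6144, -0.009, -0.0133]
tool_rot: [[0.07, -0.0, 0.998], [-0.998, 0.0, 0.07], [-0.0, -1.0, -0.0]]
ft_force: [-1.9, -0.2, -0.5]
grip_width: -0.0001
```

```bash
python3 look.py w14 .64 -.01 .08 scene,wrist
```

```text
scene 0.7 w [ 0.6259 -0.0158  0.0255] fit 0.569 bay mm [-33.7  -0.6] phi -2.3
wrist 0.78 w [ 0.6357 -0.0068  0.0653] fit 0.035 bay mm [-23.4   7.7] phi 0.0
tcp [ 0.6146 -0.009  -0.0133] bay [-44.6   7. ] t 25.425 ft [-1.   0.3  0.5]
```

View pics/w14.png

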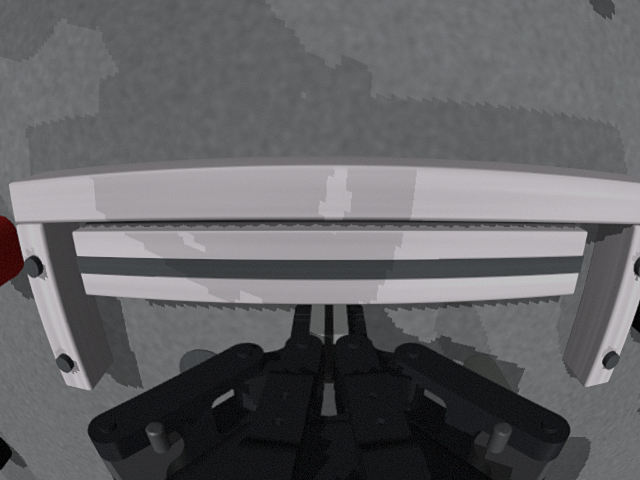

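Gap to the rail is a thin line, about 3–5 mm. Creeping in by 1 mm rows.

Request:
carry_out([
  [[0,0,0.001],[0,0,0],0],
  [[0,0,0.001],[0,0,0],0],
])

```text
time_s: 25.78
position: [0.6164, -0.0088, -0.0133]
tool_rot: [[0.07, -0.0, 0.998], [-0.998, 0.0, 0.07], [-0.0, -1.0, -0.0]]
ft_force: [-1.7, 0.8, 0.3]
grip_width: -0.0001
```

Request:
carry_out([
  [[0,0,0.001],[0,0,0],0],
])

```text
time_s: 25.9
position: [0.6175, -0.0088, -0.0133]
tool_rot: [[0.07, -0.0, 0.998], [-0.998, -0.0, 0.07], [0.0, -1.0, -0.0]]
ft_force: [-1.0, -0.8, 0.3]
grip_width: -0.0001
```

Request:
carry_out([
  [[0,0,0.001],[0,0,0],0],
])

```text
time_s: 26.02
position: [0.6179, -0.0087, -0.0133]
tool_rot: [[0.07, -0.001, 0.998], [-0.998, 0.0, 0.07], [-0.0, -1.0, -0.001]]
ft_force: [-6.9, -1.6, 2.8]
grip_width: -0.0002
```

```bash
python3 look.py w15 .64 -.01 .08 wrist
```

```text
wrist 0.61 w [ 0.6372 -0.0069  0.0657] fit 0.115 bay mm [-21.9   7.5] phi 0.0
tcp [ 0.6179 -0.0087 -0.0133] bay [-41.2   7. ] t 26.025 ft [-6.9 -1.6  2.8]
```

View pics/w15.png

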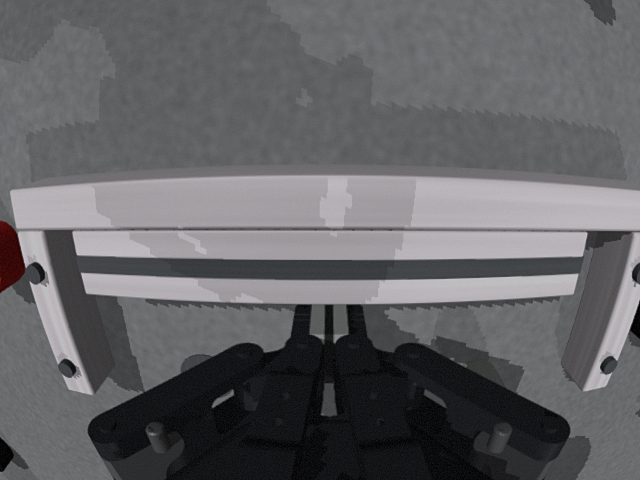

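Force rose to 7 N and the gap has closed along the whole length, so the bar is against the rail. Backing off and raising.

Request:
carry_out([
  [[0,0,-0.008],[0,0,0],0],
  [[0,0,-0.012],[0,0,0],0],
  [[0,-0.05,0],[0,0,0],0],
  [[0,-0.06,0],[0,0,0],0],
  [[0,-0.06,-0.01],[0,0,0],0],
  [[0,-0.04,-0.04],[0,0,0],0],
  [[0,0,0],[0,0,0],0],
  [[0,0,0],[0,0,0],0],
])

```text
time_s: 27.12
position: [0.5483, -0.0136, 0.1961]
tool_rot: [[0.07, -0.0, 0.998], [-0.998, 0.0, 0.07], [-0.0, -1.0, -0.0]]
ft_force: [0.5, -1.1, 0.7]
grip_width: 0.0002
```

```bash
python3 look.py w16 .643 -.007 .065
python3 - <<'E'
from h import *
for n in("scene","side","wrist"):
    s=env.observe();p=env.get_image(n); r=env.outline_of("bay",p)
    v,f=fit("bay",(.66,-.013,.065),[(p,s,r[0]["mask"])]); print(n,v.round(4),round(f,3))
    if n!="wrist":
        for t,sd in(("puck_red",(.6235,.190,0)),("puck_black",(.612,-.218,0))):
            q=proj([[sd[0],sd[1],.012]],p,s)[0]
            print(t,[(d["pixel"],round(d["conf"],2)) for d in env.outline_of(t,p)][:3],q.round(0))
    cv2.imwrite(f"pics/f_{n}.png",p["image"][:,:,::-1])
E
```

```text
scene 0.95 w [ 0.6264 -0.0181 -0.0031] fit 0.789 bay mm [-33.4  -3. ] phi -3.9
side 0.61 w [ 0.6423 -0.0074  0.0571] fit 0.031 bay mm [-16.8   6.8] phi -0.5
wrist 0.85 w [ 0.6455 -0.0063  0.0648] fit 0.023 bay mm [-13.5   7.6] phi -0.0
tcp [ 0.5486 -0.0135  0.1954] bay [-110.7    6.7] t 27.325 ft [ 0.9  0.9 -0.4]
scene [ -3.44   -10.5597  40.665 ] 0.852
puck_red [([311.0, 376.1], 0.6), ([269.3, 294.3], 0.54)] [377. 311.]
puck_black [([282.3, 510.6], 0.63), ([232.9, 230.4], 0.48), ([268.7, 293.8], 0.16)] [232. 230.]
side [ 0.6654 -0.0153  0.0508] 0.146
puck_red [] [317. 208.]
puck_black [([301.3, 352.5], 0.69), ([196.3, 231.6], 0.48)] [351. 301.]
wrist [ 0.6657 -0.0116  0.0671] 0.116
```

View pics/f_wrist.png

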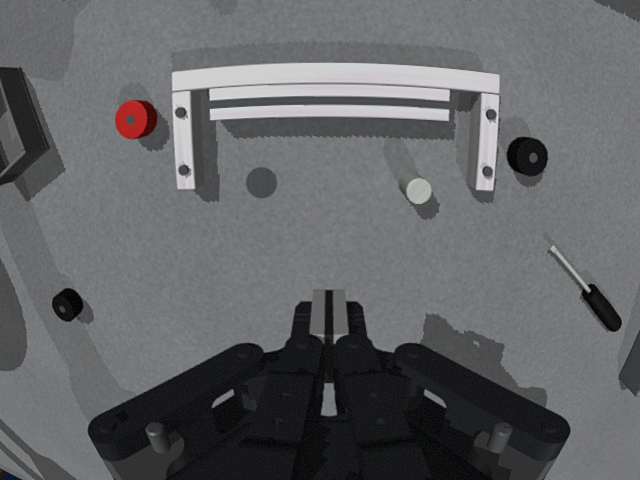

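View pics/f_scene.png

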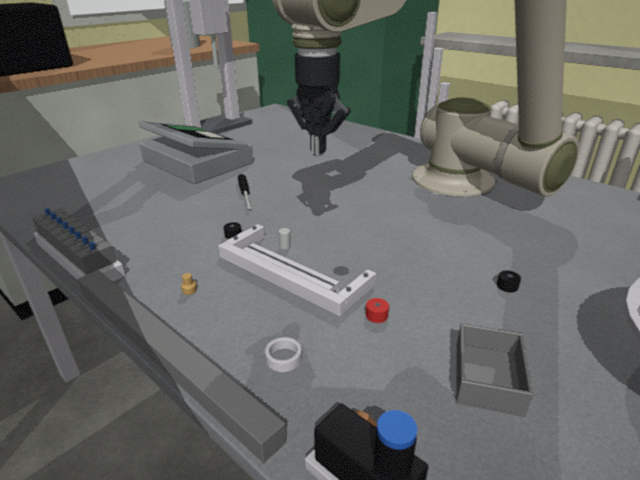

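The wrist view shows the bar (row 103, columns 210–450) flush along the rail and between the cheeks, with the post at (418,190) in front of it. The scene view shows the pucks, ring, fitting, bin and screwdriver where they were. The hand is clear, so I'm handing in.

```bash
python3 -c "
from rig import env
s=env.observe(); print(s['qvel'].round(2)); print(env.close_job())"
```

```text
[-0.02 -0.07 -0.04  0.05  0.07  0.08]
the job is handed in; nothing more can be done
None
```

The bar now lies along the back rail inside the bay, behind the post, and I handed the job in after about 27 s. One early slip (below) may count as a failure under the no-grasp rule.

**How it went in:** I used the shut fingers from outside. I nudged the right end forward and the left end back to angle the bar about 39°. Then I shifted it left, slid it end-on past the post, swung the left end in and pushed it flat.

**Last checks:**
- **Position:** the wrist and side views put the bar's centre 13.5 and 16.8 mm in front of the rail face (15 mm is touching), at 0° and −0.5° to the rail and about 7 mm left of the middle. In the wrist picture the gap is closed along the whole length.
- **Force:** the last push rose to 7 N when the bar met the rail. Every other force reading was a few newtons; the force was only read at the end of each move.
- **Other things:** the other loose things look unmoved in the pictures, and the hand ended about 0.2 m up, touching nothing.
- **Disagreement:** the scene camera's last fit of the bar failed (fit error 0.79) because the rail hides most of the bar from there, so I left it out. My bay estimate varies by up to about 6 mm between views.

**Possible failure:** the shut fingertips are really about 24 mm above the reported TCP. On my first pass they therefore slid over the bar's right end, about 90 mm from its centre, instead of pushing it. Nothing touched and the bar did not move. But going by the reported TCP, the grasp point crossed above the bar at about 31 mm, under the 41 mm limit of the "taken between the fingers" rule. I don't know whether that counted, because the hand-in gives no verdict.

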